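# Make the pigment feeder safe and stand up the fallen bottle

### The job

A green pigment bottle has toppled on the feed belt. Make the feeder safe first: turn the red isolator clockwise fully to its stop, which frees the black selector, then turn the selector clockwise fully to its stop. Only then touch the green bottle: stand it upright on its base near the middle of the belt's width, leaving the two white bottles standing where they are, and let go.

Things in the scene. Friction and masses are not known exactly. Their poses are not given: they have to be found in the camera images.
- isolator (a joint): red bar-handled isolator on the robot's left half of a grey control box (200 x 240 x 70 mm tall, fixed; place and yaw vary). 0 = on (stripe at green dot), 1.22 rad = its stop, off (red dot); grows clockwise from above. Friction 0.06 N m; stays where left. Past 1.12 rad it frees the selector, and is locked there once that is turned
- isolator_grip (a point): on the isolator's vertical turning axis, at grip height, 103 mm above the table. The handle is an upright bar 56 mm long, 18 mm thick, spanning 85 to 118 mm above the table; x axis along the bar towards its white-striped end, y across it; both turn with the handle
- selector (a joint): black bar-handled mode selector on the same box, 100 mm to the isolator's right seen from the robot. 0 = automatic (stripe at blue dot), 1.05 rad = its stop, service (orange dot); grows clockwise from above. Until the isolator is at its stop a lock in the box blocks it after about 0.12 rad. Friction 0.04 N m; stays where left
- selector_grip (a point): point on the selector's vertical turning axis at the height to grip, 103 mm above the table. The handle is an upright bar 48 mm long, 14 mm thick, spanning 85 to 118 mm above the table; x axis along the bar towards its white-striped end, y across it; both turn with the handle
- fallen_center (a point): centre of the green pigment bottle: square body 48 x 48 x 60 mm tall, shoulder, black cap 30 mm across; 82 mm tall in all, about 0.16 kg. z axis: base to cap; base 41 mm from this point, balance point 7 mm nearer the base. Starts on a flat side, cap roughly away from the robot, in one of three places along the belt. Set on a base edge within 25 degrees of upright it rocks upright
- near_bottle_center (a point): centre, 41 mm above its base, of a white pigment bottle of the same shape, standing on the belt; must not be disturbed
- far_bottle_center (a point): centre, 41 mm above its base, of the other white pigment bottle of the same shape, standing on the belt; must not be disturbed
- belt_middle (a point): centre of the top surface of a short black feed belt (fixed, still; place and yaw vary), 45 mm above the table. y axis along the belt (420 mm long), x across it; the flat belt is 124 mm wide between aluminium rails standing 11 mm above it. A blue motor box, 40 mm tall, sits outside the far rail at the left end. Bottles are about 120 mm apart
Things that resemble listed ones, but are neither listed nor needed, are in the scene too. There is more than one size of the part that bears fallen_center; the job needs the smallest.

How it is judged:
By the outcome, as a careful person would: the job done as asked, in the order asked, and still so for the second after the job is handed in, with the robot touching nothing.
It also fails if it takes over 58 s, if anything falls off the work surface, if the arm or the gripper's body presses on something with over 40 N, if the wrist force passes 120 N, or if a joint passes its speed limit or range.

### The arm

A 6-joint arm with a two-finger parallel gripper is mounted at the origin on the work surface. World frame = base frame: x ahead of the robot, y to its left, z up, the work surface at z = 0. Lengths are in mm, angles in rad, forces in N, time in s.
With the tool pointing down it reaches from about 350 to 975 mm from the base axis. Payload 7.1 kg.
Tool frame: the origin (TCP) lies midway between the tips of the shut fingers; the grasp point (between the pads) lies ctrl.grip_point_offset behind it (ctrl.grip_point_offset is the distance from the TCP to the grasp point, in mm); z points along the fingers, y is the line along which they close (so a half turn about z gives the same grasp; the last joint's range is limited). The gripper opens to 88 mm and grips with 3 to 60 N. Pads are 20 mm wide; open, the fingers measure 115 mm over their backs; the gripper's body (75 mm by 178 mm) begins 61 mm behind the grasp point.
Start: joints at [1.113, 0.423, 1.63, -0, 1.089, -0.019], TCP at [265.501, 565.786, 222.675] pointing down, gripper open.
Joint ranges: [-3, 3], [-0.9, 2.11], [0.09, 2.58], [-1.31, 4.45], [0.11, 2.69], [-2.54, 2.54]. Speed limits (rad/s): [2.39, 2.39, 3.01, 3.14, 3.14, 3.14].

### API

Orientations are given as a rotation vector (axis times angle).
In Python, from workcell import ctrl, get_image, close_job, finder gives the robot as it stands.
- The arm moves only by the tool servo_tool, never from a script. Its argument "deltas" is a list of rows, each a list of 2 entries, a list of its own where there are three numbers: the shift along the tool's x, y, z in mm, then the turn, a rotation vector about the tool's x, y, z in rad. A call has 1 to 5 rows; each row is the pose to reach, as a shift and turn from the pose commanded when the call began, along the tool's axes at that moment; what a row does not reach only later rows make up. A row lasts 1/12 s, in which the tool goes at most 41.7 mm and 7.16 degrees, less where a joint would pass 70% of its speed; a pose out of reach is approached as far as the arm can. A call with a gripper value outside its range is refused whole. "grip" is the closure, from -1 (fully open) to 1 (shut), so that 0 is half open, set as the call begins (left out, the last holds). The fingers move at their own pace and stop on an object; the grip force is fixed at half the most. Time passes only in rows, so rows that repeat a pose let the fingers close. It gives the time, the measured TCP pose, the force, the opening and the grip force at its end, in the units of the state.
- ctrl.get_obs(): the state, without advancing time (a new reading comes with each control period).
- get_image(name): name is "side" or "top" or "wrist"; returns a dict with "frame" (384x512x3 uint8, blue, green, red), "depth" (384x512 float32, mm along the optical axis (not along the pixel's ray), 0 where there is no reading), "K" (3x3 intrinsics, pixels), "pose" (4x4, takes a point from camera to world coordinates). Camera axes: x right, y down, z forward; pixel columns grow to the right and rows downward; lengths in mm; the calibration is good to about 2 mm. A picture is of the moment at which its call begins.
- close_job(): hands the job in; it is judged then, once.
Trained networks look in a picture, given as the dict that the camera call returned (one of the last four; its "shot" number tells which), for a name from the list of things; names that differ only in an ending like _2 or _b are one class to them, and where a whole thing is asked for, a point or a joint stands for the part that bears it (a point fixed in the world has none). Each returns a list of dicts, best first, with "score" (0 to 1); they miss things now and then, are a little off and sometimes report something else, mostly with a low value. They report only what shows in the picture. A call takes as long as a camera call. They do not tell look-alikes from the thing itself.
- finder.search_frame(query, picture): "rect" ([centre column, centre row, width, height] as shares, 0 to 1, of the picture: columns of its width, rows of its height, round what is visible of it).
- finder.silhouettes(query, picture): "mask" (384x512 bool, what is visible of it) and "rect" ([centre column, centre row, width, height] as shares, 0 to 1, of the picture: columns of its width, rows of its height, round what is visible of it).
The state is a dict: "t": time; "qpos": joint angles; "qvel": joint speeds; "joint_torque": joint torques, N m; "ee_pos": TCP position; "orientation": TCP orientation; "ft_force": force on the tool from outside, world axes, zero at the start; "moment": the same for the moment, N m; "width": finger opening in mm; "grasp_force": force on a finger pad.
Only numpy, scipy, OpenCV 4.12 (cv2) and the standard library are available. Lean on these libraries where they do the work, as an engineer would, in place of code of your own. Each camera call takes 0.05 s, during which the arm holds its last target. There are 200 camera calls.

## Working session

There is one attempt and no reset: what is moved stays moved. The work goes in short steps, Python scripts to look and compute and a tool call to move; the robot and the scene stay as the last step left them, time stands still between calls to the robot, and variables do not carry over. Pictures are saved under pics/ and viewed, at most 10 in all, crops included, and the job is handed in when it is done.

Besides the shell and the picture viewer there is one more tool, called after ">>>" as name([rows], argument=value, ...), one row to a line, values as JSON. servo_tool: Moves the arm, as the interface text tells. Its arguments: {"type":"object","properties":{"deltas":{"type":"array","items":{"type":"array"}},"grip":{"type":"number"}},"required":["deltas"]}

```bash
ls; mkdir -p pics; cat > h.py <<'E'
import numpy as np,cv2
from workcell import ctrl,get_image,close_job,finder
from scipy.spatial.transform import Rotation as R
def pts(im,mask):
    v,u=np.nonzero(mask&(im["depth"]>0)); d=im["depth"][v,u].astype(float); K=im["K"]
    c=np.stack([(u-K[0,2])/K[0,0]*d,(v-K[1,2])/K[1,1]*d,d],1)
    return c@im["pose"][:3,:3].T+im["pose"][:3,3]
def cloud(im):
    h,w=im["depth"].shape; P=np.full((h,w,3),np.nan); m=im["depth"]>0; P[m]=pts(im,m); return P
E
python3 - <<'E'
from h import *
print(ctrl.grip_point_offset,ctrl.get_obs())
ims=[get_image("top"),get_image("side")]
cv2.imwrite("pics/a.png",ims[0]["frame"]);cv2.imwrite("pics/b.png",ims[1]["frame"])
for im in ims:
  print(im["pose"].round(2).tolist(),im["K"][0,0])
  for q in ["isolator","selector","fallen_center","near_bottle_center"]:
    for r in finder.silhouettes(q,im):
      p=pts(im,r["mask"]); print(q,round(r["score"],2),(np.array(r["rect"])*[512,384,512,384]).round(),np.median(p,0).round() if len(p) else None,p.max(0).round() if len(p) else 0)
E
```

```text
pics
18.700000000000003 {'t': 0.0, 'qpos': array([ 1.11300371e+00,  4.23824142e-01,  1.63066985e+00, -3.36421563e-05,
        1.08859893e+00, -1.89999997e-02]), 'qvel': array([ 0.00212959,  0.00083634,  0.00125158,  0.00204906, -0.0018761 ,
       -0.00025766]), 'joint_torque': array([-1.73553963e-03, -5.44625509e+01, -2.73664248e+01,  6.42806897e-02,
        2.26630789e-02, -1.41022260e-04]), 'ee_pos': array([265.27304955, 565.30813629, 221.92003924]), 'orientation': array([-6.83642682e-01, -3.06597257e+00,  2.30078443e-03]), 'ft_force': array([ 0.82218504,  0.2615985 , -0.5745925 ]), 'moment': array([ 0.00258899, -0.03417017, -0.02290099]), 'grasp_force': 0.0, 'width': 87.92545770571108}
[[0.01, -0.99, 0.11, 346.2], [-1.0, -0.01, -0.02, 43.45], [0.02, -0.11, -0.99, 1015.14], [0.0, 0.0, 0.0, 1.0]] 353.58514803508706
isolator 0.82 [341. 165.  22.  22.] [ 522. -191.  112.] [ 562. -176.  123.]
isolator 0.7 [219. 148.  19.  33.] [560. 133.  91.] [612. 160.  96.]
selector 0.84 [377. 163.  19.  21.] [ 525. -291.   99.] [ 560. -275.  122.]
selector 0.57 [218. 148.  19.  30.] [560. 135.  91
[... 202 characters left out ...]
8.  32.] [303. 199.  63.] [342. 256.  70.]
near_bottle_center 0.83 [126. 156.  26.  25.] [536. 366. 103.] [576. 404. 130.]
[[0.9, -0.27, 0.35, 93.1], [-0.44, -0.55, 0.71, -701.16], [0.0, -0.79, -0.61, 729.08], [0.0, 0.0, 0.0, 1.0]] 389.487276134979
isolator 0.85 [326. 242.  18.  26.] [ 519. -206.  107.] [ 554. -150.  123.]
selector 0.62 [353. 274.  24.  28.] [ 522. -302.   88.] [ 586. -253.  123.]
fallen_center 0.91 [270. 175.  26.  28.] [551. 120.  84.] [612. 213.  97.]
fallen_center 0.89 [174. 160.  27.  34.] [334. 344.  57.] [401. 511.  70.]
fallen_center 0.87 [180. 195.  27.  34.] [297. 179.  60.] [345. 304.  69.]
fallen_center 0.37 [251. 151.  20.  26.] [548. 248.  90.] [639. 411. 131.]
```

View pics/a.png

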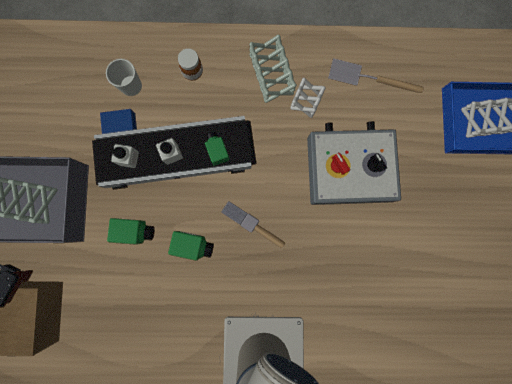

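View pics/b.png

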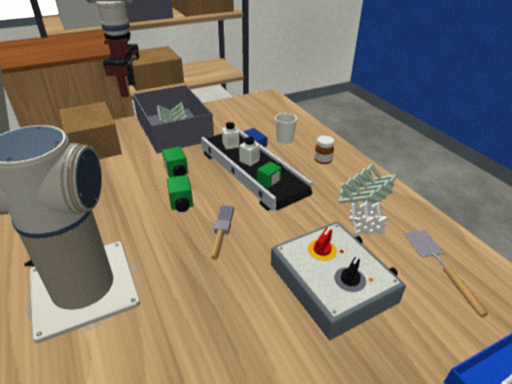

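Green candidates in the top view are (217,149), lying on the belt, and (126,231) and (190,243), both larger and on the table. The one at (217,149) fits, since it is the smallest and lies on the belt. The isolator is at (340,164) and the selector at (376,163) on the box. I'll confirm these in one enlarged crop and measure them.

```bash
python3 - <<'E'
from h import *
im=get_image("top");f=im["frame"]
a=cv2.resize(f[105:195,85:265],None,fx=4.4,fy=4.4,interpolation=cv2.INTER_CUBIC)[:, :792]
b=cv2.resize(f[140:185,305:400],None,fx=4.4,fy=4.4,interpolation=cv2.INTER_CUBIC)
c=np.zeros((a.shape[0]+b.shape[0],792,3),np.uint8);c[:a.shape[0],:a.shape[1]]=a;c[a.shape[0]:,:b.shape[1]]=b
cv2.imwrite("pics/c.png",c)
P=cloud(im)
m=np.zeros((384,512),bool);m[125:208,305:403]=1
q=P[m&(abs(P[...,2]-70)<6)]; print("box",cv2.minAreaRect(q[:,:2].astype(np.float32)),np.median(q[:,2]))
for nm,(u,v) in dict(iso=(340,164),sel=(376,163)).items():
    m=np.zeros((384,512),bool);m[v-16:v+16,u-16:u+16]=1
    q=P[m&(P[...,2]>95)]; print(nm,len(q),cv2.minAreaRect(q[:,:2].astype(np.float32)),q[:,2].max())
m=np.zeros((384,512),bool);m[115:190,90:260]=1
q=P[m&(abs(P[...,2]-45)<5)];print("belt",cv2.minAreaRect(q[:,:2].astype(np.float32)))
r=[x for x in finder.silhouettes("fallen_center",im) if abs(x["rect"][0]*512-217)<8][0]
q=P[r["mask"]];q=q[q[:,2]>86];print("green top",cv2.minAreaRect(q[:,:2].astype(np.float32)),q[:,2].max())
hsv=cv2.cvtColor(f,cv2.COLOR_BGR2HSV);g=(hsv[...,0]>45)&(hsv[...,0]<80)&(hsv[...,1]>120);g[:,:200]=0;g[:,235:]=0;g[:130]=0;g[170:]=0
q=P[g&(P[...,2]>86)];print("g",len(q),cv2.minAreaRect(q[:,:2].astype(np.float32)),q.mean(0))
for (u,v) in [(124,155),(169,150)]:
    m=np.zeros((384,512),bool);m[v-15:v+15,u-15:u+15]=1
    q=P[m&(P[...,2]>97)];print("w",cv2.minAreaRect(q[:,:2].astype(np.float32)),q[:,2].max())
E
```

```text
box ((526.1432495117188, -245.92367553710938), (198.5507354736328, 239.3910675048828), 2.4269773960113525) 69.05802157679989
iso 186 ((524.1410522460938, -196.15380859375), (55.4789924621582, 18.44358253479004), 31.55677604675293) 121.68807960051572
sel 149 ((528.4111938476562, -295.6817626953125), (47.526371002197266, 14.487430572509766), 31.116853713989258) 122.81866936001052
belt ((579.5196533203125, 258.1167907714844), (203.0513458251953, 444.246826171875), 4.6580986976623535)
green top ((561.4163208007812, 132.57186889648438), (65.60458374023438, 45.43772888183594), 22.723222732543945) 97.434121327703
g 400 ((561.7423095703125, 132.8432159423828), (65.22196960449219, 47.603511810302734), 20.696067810058594) [559.00657832 131.91626158  91.6419487 ]
w ((541.1131591796875, 378.04534912109375), (48.8806266784668, 47.97356414794922), 81.84054565429688) 129.11358099675988
w ((555.8045654296875, 259.7442321777344), (48.90158462524414, 47.994354248046875), 23.990859985351562) 130.17154594090528
```

View pics/c.png

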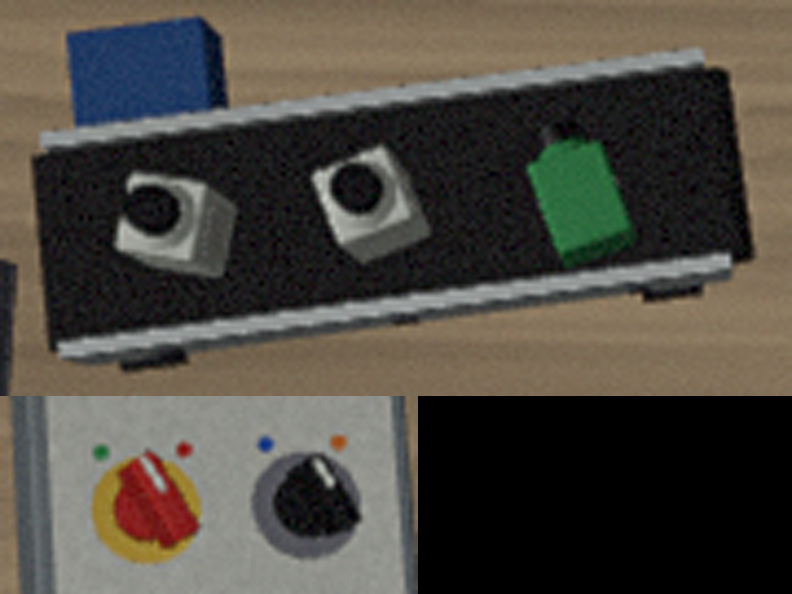

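```bash
cat >> h.py <<'E'
def down(a):  # tool pointing down, tool x at world angle a (deg)
    a=np.radians(a);return R.from_matrix(np.array([[np.cos(a),np.sin(a),0],[np.sin(a),-np.cos(a),0],[0,0,-1]]))
def plan(way,start=None):
    "way: list of (pos, Rotation); prints delta for each leg"
    o=ctrl.get_obs(); p,r=start or (o["ee_pos"],R.from_rotvec(o["orientation"]))
    for P,Q in way:
        d=r.inv().apply(np.array(P)-p); w=(r.inv()*Q).as_rotvec()
        print(d.round(1),w.round(3),"rows>=",round(max(np.linalg.norm(d)/41.7,np.degrees(np.linalg.norm(w))/7.16),1)); p,r=np.array(P),Q
E
python3 - <<'E'
from h import *
o=ctrl.get_obs();p=o["ee_pos"];g=np.array([524,-196,150.])
A=154.85;B=31.6
way=[]
for k in range(1,6):
    q=p+(g-p)*k/5; q[2]=[222,222,222,200,150][k-1]; way.append((q,down(A+(B-A)*min(k/4,1))))
way.append(([524,-196,84.3],down(B)))
plan(way)
E
```

```text
[-111.5 -116.     0.7] [-0.     0.     0.538] rows>= 4.3
[-155.2  -42.4    0. ] [0.    0.    0.538] rows>= 4.3
[-155.   43.    0.] [0.    0.    0.538] rows>= 4.3
[-111.1  116.4   22. ] [0.    0.    0.538] rows>= 4.3
[-35.8 156.9  50. ] [0. 0. 0.] rows>= 4.0
[ 0.   0.  65.7] [ 0.  0. -0.] rows>= 1.6
```

>>> servo_tool([
  [[-22, -23, 0], [0, 0, 0.108]],
  [[-45, -46, 0], [0, 0, 0.215]],
  [[-67, -70, 0], [0, 0, 0.323]],
  [[-89, -93, 0], [0, 0, 0.43]],
  [[-111.5, -116, 0], [0, 0, 0.538]],
], grip=0.0)

```text
t: 1.02
ee_pos: [317.3, 412.0, 222.7]
orientation: [1.481, 2.771, 0.0]
ft_force: [-0.5, -0.1, 0.1]
width: 58.2
grasp_force: 0.0
```

>>> servo_tool([
  [[-31, -8, 0], [0, 0, 0.108]],
  [[-62, -17, 0], [0, 0, 0.215]],
  [[-93, -25, 0], [0, 0, 0.323]],
  [[-124, -34, 0], [0, 0, 0.43]],
  [[-155, -42.5, 0], [0, 0, 0.538]],
])

```text
t: 1.43
ee_pos: [368.9, 259.8, 222.9]
orientation: [2.164, 2.277, 0.001]
ft_force: [1.0, -0.1, 0.2]
width: 44.0
grasp_force: 0.0
```

>>> servo_tool([
  [[-31, 8, 0], [0, 0, 0.108]],
  [[-62, 17, 0], [0, 0, 0.215]],
  [[-93, 26, 0], [0, 0, 0.323]],
  [[-124, 34, 0], [0, 0, 0.43]],
  [[-155, 43, 0], [0, 0, 0.538]],
])

```text
t: 1.85
ee_pos: [420.5, 107.3, 223.0]
orientation: [2.691, 1.62, 0.001]
ft_force: [0.8, -0.2, -0.6]
width: 44.0
grasp_force: 0.0
```

>>> servo_tool([
  [[-22, 23, 4], [0, 0, 0.108]],
  [[-44, 46, 9], [0, 0, 0.215]],
  [[-67, 70, 13], [0, 0, 0.323]],
  [[-89, 93, 18], [0, 0, 0.43]],
  [[-111, 116.5, 22], [0, 0, 0.538]],
])

```text
t: 2.27
ee_pos: [472.3, -45.2, 200.6]
orientation: [3.025, 0.846, 0.001]
ft_force: [-0.0, 0.0, 0.5]
width: 44.0
grasp_force: 0.0
```

>>> servo_tool([
  [[-9, 39, 12], [0, 0, 0]],
  [[-18, 78, 25], [0, 0, 0]],
  [[-27, 118, 37], [0, 0, 0]],
  [[-36, 157, 50], [0, 0, 0]],
  [[-36, 157, 50], [0, 0, 0]],
])

```text
t: 2.68
ee_pos: [525.0, -201.5, 148.9]
orientation: [3.023, 0.849, 0.0]
ft_force: [-0.3, -0.7, 0.3]
width: 44.0
grasp_force: 0.0
```

```bash
python3 - <<'E'
from h import *
o=ctrl.get_obs();print(o["t"],o["qpos"].round(3),o["ee_pos"].round(1),o["width"])
plan([([524,-196,84.3],down(31.6))])
im=get_image("wrist");cv2.imwrite("pics/d.png",im["frame"])
P=cloud(im);q=P[(P[...,2]>95)&(np.hypot(P[...,0]-524,P[...,1]+196)<40)]
print(len(q),cv2.minAreaRect(q[:,:2].astype(np.float32)),q[:,2].max())
q=P[(P[...,2]>95)&(np.hypot(P[...,0]-528,P[...,1]+296)<40)]
print(len(q),cv2.minAreaRect(q[:,:2].astype(np.float32)) if len(q) else 0)
E
```

```text
2.6833 [-3.870e-01  4.290e-01  1.824e+00 -1.000e-03  8.880e-01  6.370e-01] [ 525.  -201.5  148.9] 43.99592466911386
[ 2.  -5.3 64.6] [ 0.001  0.    -0.004] rows>= 1.6
22570 ((534.3795776367188, -194.46002197265625), (66.55101013183594, 63.23893737792969), 61.198936462402344) 254.6387759650824
1171 ((535.1378784179688, -291.854248046875), (35.51220703125, 14.240386962890625), 31.31417465209961)
```

View pics/d.png

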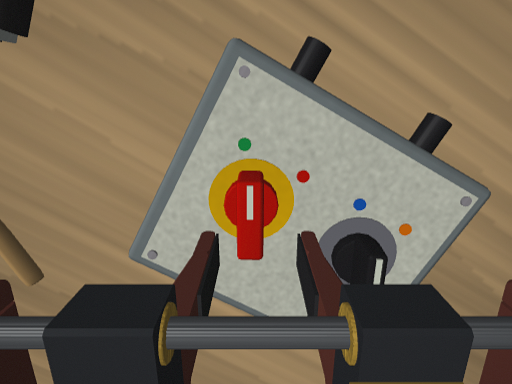

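The wrist view shows the red handle at (250,215), in line with the open fingers and slightly left of centre. The selector at (365,260) is clear of the right finger.

```bash
python3 - <<'E'
from h import *
im=get_image("wrist")
P=cloud(im);f=im["frame"].astype(int)
q=P[(P[...,2]>95)&(P[...,2]<125)&(f[...,2]>130)&(f[...,1]<70)&(np.hypot(P[...,0]-524,P[...,1]+196)<40)]
print(len(q),cv2.minAreaRect(q[:,:2].astype(np.float32)),np.percentile(q[:,2],[5,95]))
plan([([524,-196,84.3],down(31.6))]);print(ctrl.get_obs()["ee_pos"])
E
```

```text
1651 ((525.0455932617188, -194.7365264892578), (54.22874069213867, 15.94328498840332), 30.81014633178711) [115.93066633 118.77367755]
[ 1.4 -0.7 65.6] [-0.001  0.001 -0.003] rows>= 1.6
[ 523.28963351 -197.34612826  149.85773451]
```

>>> servo_tool([
  [[2, -1, 30], [0, 0, 0]],
  [[2, -1, 55], [0, 0, 0]],
  [[2, -1, 65.5], [0, 0, 0]],
  [[2, -1, 65.5], [0, 0, 0]],
  [[2, -1, 65.5], [0, 0, 0]],
])

```text
t: 3.2
ee_pos: [524.6, -193.0, 85.6]
orientation: [-3.022, -0.856, 0.001]
ft_force: [-0.2, 0.1, -0.1]
width: 44.0
grasp_force: 0.0
```

>>> servo_tool([
  [[0, 0, 0], [0, 0, 0]],
  [[0, 0, 0], [0, 0, 0]],
  [[0, 0, 0], [0, 0, 0]],
  [[0, 0, 0], [0, 0, 0]],
  [[0, 0, 0], [0, 0, 0]],
], grip=1.0)

```text
t: 3.62
ee_pos: [525.5, -195.1, 85.6]
orientation: [3.021, 0.854, 0.002]
ft_force: [2.8, -5.2, 0.8]
width: 17.7
grasp_force: 30.0
```

>>> servo_tool([
  [[0, 0, 0], [0, 0, 0.1]],
  [[0, 0, 0], [0, 0, 0.2]],
  [[0, 0, 0], [0, 0, 0.3]],
  [[0, 0, 0], [0, 0, 0.4]],
  [[0, 0, 0], [0, 0, 0.5]],
])

```text
t: 4.03
ee_pos: [525.7, -195.5, 85.6]
orientation: [3.139, 0.072, 0.003]
ft_force: [2.1, -5.9, -1.3]
width: 17.9
grasp_force: 30.0
```

>>> servo_tool([
  [[0, 0, 0], [0, 0, 0.1]],
  [[0, 0, 0], [0, 0, 0.2]],
  [[0, 0, 0], [0, 0, 0.3]],
  [[0, 0, 0], [0, 0, 0.4]],
  [[0, 0, 0], [0, 0, 0.5]],
])

```text
t: 4.45
ee_pos: [525.6, -195.9, 85.6]
orientation: [3.059, -0.706, 0.004]
ft_force: [0.5, -8.9, -2.3]
width: 17.8
grasp_force: 30.0
```

>>> servo_tool([
  [[0, 0, 0], [0, 0, 0.08]],
  [[0, 0, 0], [0, 0, 0.15]],
  [[0, 0, 0], [0, 0, 0.2]],
  [[0, 0, 0], [0, 0, 0.23]],
  [[0, 0, 0], [0, 0, 0.23]],
])

```text
t: 4.87
ee_pos: [525.7, -196.2, 85.7]
orientation: [2.961, -1.043, 0.005]
ft_force: [1.2, -8.2, -0.2]
width: 19.3
grasp_force: 33.1
```

```bash
python3 - <<'E'
from h import *
o=ctrl.get_obs();print(o)
x=R.from_rotvec(o["orientation"]).apply([1,0,0]);print(np.degrees(np.arctan2(x[1],x[0])))
E
```

```text
{'t': 4.8667, 'qpos': array([-0.37692456,  0.52392345,  1.85665934, -0.0037281 ,  0.75770429,
        1.87407281]), 'qvel': array([ 0.00230383,  0.00019445, -0.00010639, -0.00063513, -0.00165312,
       -0.04532686]), 'joint_torque': array([  3.21166813, -52.19937086, -17.13549614,   2.3179771 ,
         0.99061053,   1.55687168]), 'ee_pos': array([ 525.72941786, -196.16534213,   85.74261628]), 'orientation': array([ 2.96052219, -1.04307923,  0.00503612]), 'ft_force': array([ 1.2284217 , -8.21799849, -0.2155313 ]), 'moment': array([-1.31749078,  0.03555255,  1.05582202]), 'grasp_force': 33.09843011666089, 'width': 19.309108816821023}
-38.8175616036918
```

>>> servo_tool([
  [[0, 0, 0], [0, 0, -0.02]],
  [[0, 0, 0], [0, 0, -0.02]],
  [[0, 0, 0], [0, 0, -0.02]],
  [[0, 0, -25], [0, 0, -0.02]],
  [[0, 0, -60], [0, 0, -0.02]],
], grip=0.0)

```text
t: 5.28
ee_pos: [522.2, -193.1, 142.9]
orientation: [-2.972, 1.017, 0.012]
ft_force: [0.4, 0.0, -0.3]
width: 43.9
grasp_force: 0.0
```

>>> servo_tool([
  [[13, 15, -5], [0, 0, -0.12]],
  [[26, 30, -5], [0, 0, -0.24]],
  [[39, 45, -5], [0, 0, -0.36]],
  [[52, 60, -5], [0, 0, -0.48]],
  [[65, 76, -5], [0, 0, -0.6]],
])

```text
t: 5.7
ee_pos: [529.5, -294.6, 150.3]
orientation: [-3.14, 0.084, 0.0]
ft_force: [0.5, -0.3, -0.2]
width: 44.0
grasp_force: 0.0
```

>>> servo_tool([
  [[0, 0, 0], [0, 0, -0.12]],
  [[0, 0, 0], [0, 0, -0.24]],
  [[0, 0, 0], [0, 0, -0.36]],
  [[0, 0, 0], [0, 0, -0.48]],
  [[0, 0, 0], [0, 0, -0.6]],
])

```text
t: 6.12
ee_pos: [529.3, -293.8, 150.0]
orientation: [-3.024, -0.847, 0.001]
ft_force: [-0.9, 0.5, -0.5]
width: 44.2
grasp_force: 0.0
```

>>> servo_tool([
  [[0, 0, 0], [0, 0, 0]],
  [[0, 0, 0], [0, 0, 0]],
  [[0, 0, 0], [0, 0, 0]],
])

```text
t: 6.37
ee_pos: [529.5, -293.9, 150.1]
orientation: [-3.029, -0.834, 0.0]
ft_force: [0.0, 0.4, 0.6]
width: 43.8
grasp_force: 0.0
```

```bash
python3 - <<'E'
from h import *
im=get_image("wrist");cv2.imwrite("pics/e.png",im["frame"])
P=cloud(im)
q=P[(P[...,2]>105)&(P[...,2]<125)&(np.hypot(P[...,0]-528,P[...,1]+296)<33)]
print(len(q),cv2.minAreaRect(q[:,:2].astype(np.float32)),np.percentile(q[:,2],[5,95]))
plan([([528.4,-295.7,84.3],down(31.1))]);o=ctrl.get_obs();print(o["ee_pos"],o["qpos"])
E
```

```text
1455 ((529.4978637695312, -295.6031188964844), (47.86915588378906, 13.797526359558105), 31.040525436401367) [113.50244422 119.27608826]
[-1.8  0.9 65.9] [-0.     0.    -0.005] rows>= 1.6
[ 529.53392185 -293.99730993  150.16293088] [-5.26513122e-01  4.84237956e-01  1.72425834e+00  9.11156607e-05
  9.33250159e-01  5.06288932e-01]
```

View pics/e.png

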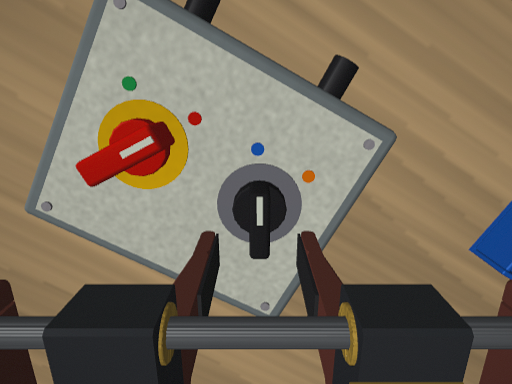

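The picture shows the isolator stripe at the red dot (195,118). The selector at (260,220) is centred between the fingers.

>>> servo_tool([
  [[-1, 1, 30], [0, 0, 0]],
  [[-1, 1, 55], [0, 0, 0]],
  [[-1, 1, 65.5], [0, 0, 0]],
  [[-1, 1, 65.5], [0, 0, 0]],
  [[-1, 1, 65.5], [0, 0, 0]],
])

```text
t: 6.83
ee_pos: [529.1, -295.4, 84.6]
orientation: [-3.027, -0.838, 0.001]
ft_force: [-0.5, -0.8, -0.5]
width: 43.9
grasp_force: 0.0
```

>>> servo_tool([
  [[0, 0, 0], [0, 0, 0]],
  [[0, 0, 0], [0, 0, 0]],
  [[0, 0, 0], [0, 0, 0]],
  [[0, 0, 0], [0, 0, 0]],
  [[0, 0, 0], [0, 0, 0]],
], grip=1.0)

```text
t: 7.25
ee_pos: [529.4, -295.5, 85.3]
orientation: [3.027, 0.839, 0.001]
ft_force: [-4.2, 7.0, 3.7]
width: 14.2
grasp_force: 5.2
```

>>> servo_tool([
  [[0, 0, 0], [0, 0, 0.1]],
  [[0, 0, 0], [0, 0, 0.2]],
  [[0, 0, 0], [0, 0, 0.3]],
  [[0, 0, 0], [0, 0, 0.4]],
  [[0, 0, 0], [0, 0, 0.5]],
])

```text
t: 7.67
ee_pos: [529.4, -295.6, 85.3]
orientation: [3.141, 0.056, 0.001]
ft_force: [-1.0, 0.5, 3.2]
width: 13.5
grasp_force: 30.0
```

>>> servo_tool([
  [[0, 0, 0], [0, 0, 0.1]],
  [[0, 0, 0], [0, 0, 0.2]],
  [[0, 0, 0], [0, 0, 0.3]],
  [[0, 0, 0], [0, 0, 0.4]],
  [[0, 0, 0], [0, 0, 0.5]],
])

```text
t: 8.08
ee_pos: [529.3, -295.7, 85.3]
orientation: [3.057, -0.722, 0.001]
ft_force: [-0.9, 0.8, 2.9]
width: 13.8
grasp_force: 30.0
```

>>> servo_tool([
  [[0, 0, 0], [0, 0, 0.05]],
  [[0, 0, 0], [0, 0, 0.08]],
  [[0, 0, 0], [0, 0, 0.08]],
  [[0, 0, 0], [0, 0, 0.08]],
])

```text
t: 8.42
ee_pos: [529.4, -295.7, 85.3]
orientation: [3.028, -0.833, 0.001]
ft_force: [-1.4, -0.3, 5.3]
width: 14.3
grasp_force: 31.5
```

```bash
python3 - <<'E'
from h import *
o=ctrl.get_obs();print(o["moment"],o["ft_force"],o["width"],o["ee_pos"],o["qpos"])
x=R.from_rotvec(o["orientation"]).apply([1,0,0]);print(np.degrees(np.arctan2(x[1],x[0])))
E
```

```text
[0.06685114 0.42298565 0.86885476] [-1.44091658 -0.30612065  5.34906866] 14.311909396123824 [ 529.42934935 -295.72207549   85.29390787] [-5.28744570e-01  5.76699237e-01  1.75161040e+00 -7.47613305e-04
  8.12569353e-01  1.57922995e+00]
-30.748588215953536
```

>>> servo_tool([
  [[0, 0, 0], [0, 0, -0.02]],
  [[0, 0, 0], [0, 0, -0.02]],
  [[0, 0, 0], [0, 0, -0.02]],
  [[0, 0, -25], [0, 0, -0.02]],
  [[0, 0, -65], [0, 0, -0.02]],
], grip=0.0)

```text
t: 8.83
ee_pos: [526.3, -293.8, 146.1]
orientation: [-3.034, 0.806, 0.014]
ft_force: [1.0, -0.5, -0.5]
width: 43.0
grasp_force: 0.0
```

```bash
python3 - <<'E'
from h import *
o=ctrl.get_obs();p=o["ee_pos"];print(p)
x=R.from_rotvec(o["orientation"]).apply([1,0,0]);A=np.degrees(np.arctan2(x[1],x[0]));print(A);B=21.7
g=np.array([555,133,200.]);way=[]
for k in (1,2,3):
    q=p+(g-p)*k/3; q[2]=200; way.append((q,down(A+(B-A)*k/3)))
plan(way)
E
```

```text
[ 526.31723552 -293.83066531  146.07972034]
-29.7759696931046
[ -62.9 -128.3  -53.3] [-0.002  0.009 -0.299] rows>= 3.7
[ -21.7 -140.9    0. ] [ 0.     0.    -0.299] rows>= 3.4
[  20.8 -141.1    0. ] [ 0.     0.    -0.299] rows>= 3.4
```

>>> servo_tool([
  [[-15, -30, -20], [0, 0, -0.075]],
  [[-31, -64, -40], [0, 0, -0.15]],
  [[-47, -96, -53], [0, 0, -0.22]],
  [[-63, -128, -53], [0, 0, -0.3]],
], grip=-1.0)

```text
t: 9.17
ee_pos: [539.5, -152.3, 205.7]
orientation: [3.122, -0.34, 0.008]
ft_force: [0.2, -0.3, -0.2]
width: 66.9
grasp_force: 0.0
```

>>> servo_tool([
  [[-5, -35, 0], [0, 0, -0.075]],
  [[-11, -70, 0], [0, 0, -0.15]],
  [[-16, -106, 0], [0, 0, -0.225]],
  [[-21.5, -141, 0], [0, 0, -0.3]],
])

```text
t: 9.5
ee_pos: [547.4, -9.1, 202.6]
orientation: [-3.139, -0.132, 0.0]
ft_force: [-0.4, -0.6, -1.0]
width: 87.0
grasp_force: 0.0
```

>>> servo_tool([
  [[5, -35, 0], [0, 0, -0.075]],
  [[10, -70, 0], [0, 0, -0.15]],
  [[16, -106, 0], [0, 0, -0.225]],
  [[21, -141, 0], [0, 0, -0.3]],
  [[21, -141, 0], [0, 0, -0.3]],
])

```text
t: 9.92
ee_pos: [557.4, 136.6, 202.6]
orientation: [-3.081, -0.606, -0.001]
ft_force: [-0.4, 0.6, 0.2]
width: 87.8
grasp_force: 0.0
```

>>> servo_tool([
  [[0, 0, 0], [0, 0, 0]],
  [[0, 0, 0], [0, 0, 0]],
])

```text
t: 10.08
ee_pos: [556.9, 131.1, 202.3]
orientation: [3.085, 0.594, -0.001]
ft_force: [0.3, -1.4, -0.7]
width: 88.1
grasp_force: 0.0
```

```bash
python3 - <<'E'
from h import *
o=ctrl.get_obs();print(o["ee_pos"],o["qpos"],o["width"])
im=get_image("wrist");w=im["frame"]
t=get_image("top")
cv2.imwrite("pics/f.png",np.hstack([w[:, :400],cv2.resize(t["frame"][140:185,305:400],(400,190)) if 0 else np.vstack([cv2.resize(t["frame"][140:185,305:400],(400,190)),cv2.resize(t["frame"][105:195,150:260],(400,194))])]))
hsv=cv2.cvtColor(w,cv2.COLOR_BGR2HSV);g=(hsv[...,0]>45)&(hsv[...,0]<80)&(hsv[...,1]>120)
P=cloud(im);q=P[g&(P[...,2]>88)&(P[...,2]<100)]
print("green",len(q),cv2.minAreaRect(q[:,:2].astype(np.float32)),np.median(q,0))
q=P[(P[...,2]>40)&(P[...,2]<50)&(np.hypot(P[...,0]-560,P[...,1]-133)<200)]
# belt: from top cloud, rails at z~56
T=cloud(t);m=np.zeros((384,512),bool);m[112:190,90:258]=1
u=T[m&(abs(T[...,2]-56)<3)];u=u[:,:2]
c=np.array([550,255.])
best=None
for a in np.radians(np.arange(-15,16,.25)):
    n=np.array([np.cos(a),np.sin(a)]);s=(u-c)@n
    lo=s[(s<-55)&(s>-90)];hi=s[(s>50)&(s<95)]
    if len(lo)<20 or len(hi)<20: continue
    v=np.std(lo)+np.std(hi)
    if best is None or v<best[0]: best=(v,np.degrees(a),np.median(lo),np.median(hi),len(lo),len(hi))
print("rails",best)
n=np.array([np.cos(np.radians(best[1])),np.sin(np.radians(best[1]))]);print("mid pt",c+n*(best[2]+best[3])/2,"normal",n)
E
```

```text
[556.87047831 131.08830215 202.30847581] [ 2.10507679e-01  3.71289246e-01  1.76477744e+00 -2.56570613e-04
  1.00646718e+00  1.40105205e+00] 88.11762803592572
green 3427 ((561.9786987304688, 133.7929229736328), (61.86263656616211, 48.01053237915039), 21.268245697021484) [562.58721181 134.03358136  92.63919369]
rails (np.float64(3.566346478527589), np.float64(9.25), np.float64(-56.20803942490746), np.float64(82.03658006938464), 25, 145)
mid pt [562.74633788 257.07587294] normal [0.98699637 0.16074257]
```

View pics/f.png

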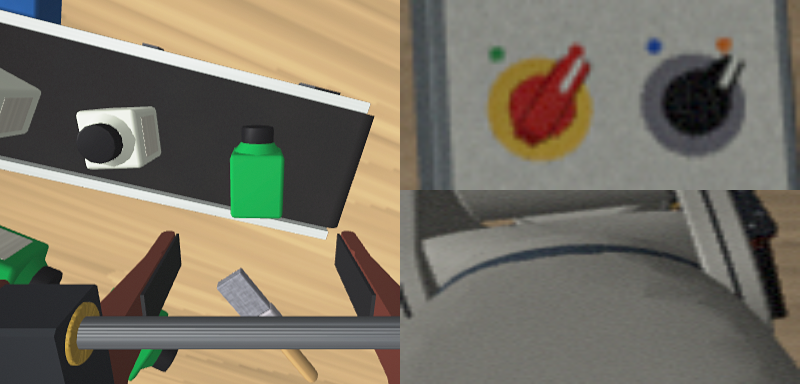

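The knobs in the top crop both point at their off dots, red and orange. The wrist view shows the green bottle at (257,185) with its base right by the near rail and its cap pointing away. Next I'll fit the rails and the arm kinematics.

```bash
python3 - <<'E'
from h import *
im=get_image("wrist");s=get_image("side")
for nm,i in (("wrist",im),("side",s)):
    P=cloud(i);f=i["frame"].max(2)
    ok=(P[...,0]>440)&(P[...,0]<680)&(P[...,1]>60)&(P[...,1]<460)
    bl=P[ok&(abs(P[...,2]-45)<4)&(f<75)][:,:2]; print(nm,"belt",len(bl))
    rl=P[ok&(abs(P[...,2]-56)<2.5)&(f>110)][:,:2]; print("rail",len(rl))
    if len(rl)<30: continue
    best=None
    for a in np.arange(0,16,.25):
        n=np.array([np.cos(np.radians(a)),np.sin(np.radians(a))]);v=rl@n
        h,e=np.histogram(v,bins=np.arange(v.min()-2,v.max()+2,2.0)); sc=(np.sort(h)[-6:]**2).sum()
        if best is None or sc>best[0]: best=(sc,a,h,e)
    _,a,h,e=best;print("angle",a,[(round(x),int(k)) for x,k in zip(e,h) if k>15])
    n=np.array([np.cos(np.radians(a)),np.sin(np.radians(a))])
    v=bl@n;print("belt extent",np.percentile(v,[.5,2,98,99.5]).round(1),"whites",(np.array([[541.1,378],[555.8,259.7]])@n).round(1),"green",np.array([562,133.8])@n)
D=np.array([[.4238,1.6307,1.0886,624.5,221.9],[.5239,1.8567,.7577,561.1,85.7],[.4842,1.7243,.9333,605.7,150.2],[.5767,1.7516,.8126,606.4,85.3],[.37129,1.76478,1.00647,572.1,202.3]])
A=[];b=[]
for q2,q3,q5,r,z in D:
    A+= [[1,0,np.sin(q2),np.sin(q2+q3)],[0,1,np.cos(q2),np.cos(q2+q3)]];b+=[r,z]
x,res,rk,sv=np.linalg.lstsq(np.array(A),np.array(b),rcond=None);print("kin c,H,L1,L2",x.round(1),np.abs(A@x-b).max(),D[:,:3].sum(1))
E
```

```text
wrist belt 31717
rail 7542
angle 8.75 [(524, 314), (526, 568), (528, 553), (530, 527), (532, 552), (534, 312), (610, 17), (612, 21), (614, 22), (616, 18), (658, 723), (660, 886), (662, 887), (664, 896), (666, 877), (668, 173)]
belt extent [535.3 537.3 656.3 657.5] whites [592.3 588.8] green 575.8132779550923
side belt 1200
rail 485
angle 8.5 [(522, 37), (524, 64), (526, 32), (528, 46), (530, 37), (532, 21), (656, 21), (658, 54), (660, 27), (662, 31), (664, 30), (666, 21)]
belt extent [521.2 543.9 654.7 656.3] whites [591.  588.1] green 575.6038144185392
kin c,H,L1,L2 [  9.7  26.2 460.  473.6] 6.41861043184781 [3.1431  3.1383  3.1418  3.1409  3.14254]
```

```bash
cat >> h.py <<'E'
def tilt(a,t):  # tool x at angle a, tilted t deg forward about tool y
    return down(a)*R.from_rotvec([0,np.radians(t),0])
E
python3 - <<'E'
from h import *
plan([([562.7,134,180],tilt(21.3,-25)),([562.7,134,180],tilt(21.3,-50)),([562.7,134,60],tilt(21.3,-50))])
E
```

```text
[ 6.6 -1.6 22.6] [ 0.002 -0.436  0.007] rows>= 3.5
[0. 0. 0.] [ 0.    -0.436 -0.   ] rows>= 3.5
[91.9  0.  77.1] [0. 0. 0.] rows>= 2.9
```

>>> servo_tool([
  [[2, 0, 6], [0, -0.1, 0]],
  [[3, -1, 11], [0, -0.2, 0]],
  [[5, -1.5, 17], [0, -0.3, 0.004]],
  [[6.5, -1.5, 22.5], [0, -0.4, 0.007]],
  [[6.5, -1.5, 22.5], [0, -0.436, 0.007]],
])

```text
t: 10.7
ee_pos: [563.5, 134.5, 178.4]
orientation: [2.936, 0.552, -0.659]
ft_force: [-1.7, 0.0, -0.2]
width: 87.6
grasp_force: 0.0
```

>>> servo_tool([
  [[0, 0, 0], [0, -0.1, 0]],
  [[0, 0, 0], [0, -0.2, 0]],
  [[0, 0, 0], [0, -0.3, 0]],
  [[0, 0, 0], [0, -0.4, 0]],
  [[0, 0, 0], [0, -0.436, 0]],
])

```text
t: 11.12
ee_pos: [562.9, 134.3, 178.2]
orientation: [2.661, 0.5, -1.251]
ft_force: [-0.8, 0.8, 0.1]
width: 88.1
grasp_force: 0.0
```

>>> servo_tool([
  [[0, 0, 0], [0, 0, 0]],
  [[0, 0, 0], [0, 0, 0]],
])

```text
t: 11.28
ee_pos: [562.8, 134.4, 179.2]
orientation: [2.666, 0.502, -1.242]
ft_force: [0.7, -0.0, 0.0]
width: 87.9
grasp_force: 0.0
```

```bash
python3 - <<'E'
from h import *
o=ctrl.get_obs();p=o["ee_pos"];print(p,o["qpos"])
Q=R.from_rotvec(o["orientation"]);print(Q.as_matrix().round(3).tolist())
plan([([562.7,134,60],tilt(21.3,-50))])
q=o["qpos"];c,H,L1,L2=9.7,26.2,460,473.6
r=np.hypot(p[0],p[1]);z=p[2];s=q[1]+q[2]
S=q[1]+q[2]+q[4]
rw=c+L1*np.sin(q[1])+L2*np.sin(s);zw=H+L1*np.cos(q[1])+L2*np.cos(s)
print("d est",(r-rw)/np.sin(S),(z-zw)/(1+np.cos(S)))
im=get_image("wrist");cv2.imwrite("pics/g.png",im["frame"])
E
```

```text
[562.82097791 134.39854991 179.20403733] [ 0.26026055  0.85945785  1.21434667 -0.09297697  1.93529318  1.46616078]
[[0.599, 0.364, -0.713], [0.233, -0.931, -0.28], [-0.766, 0.001, -0.643]]
[91.1  0.2 76.9] [ 0.002 -0.001 -0.   ] rows>= 2.9
d est 254.92742989126097 229.28460241430255
```

View pics/g.png

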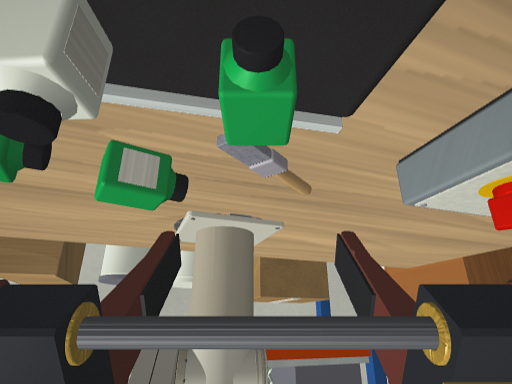

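The wrist view from the tilted pose shows the green bottle centred at (258,90) between the fingers, with its cap towards the camera. The white bottle at (50,80) is to the left.

>>> servo_tool([
  [[23, 3, 19], [0, 0, 0]],
  [[46, 3, 38], [0, 0, 0]],
  [[68, 3, 57], [0, 0, 0]],
  [[80, 3, 67], [0, 0, 0]],
  [[80, 3, 67], [0, 0, 0]],
])

```text
t: 11.75
ee_pos: [562.3, 131.6, 73.7]
orientation: [2.663, 0.503, -1.247]
ft_force: [-0.9, 0.8, 0.6]
width: 87.8
grasp_force: 0.0
```

>>> servo_tool([
  [[6, 0, 5], [0, 0, 0]],
  [[11, 0, 9.5], [0, 0, 0]],
  [[11, 0, 9.5], [0, 0, 0]],
])

```text
t: 12.0
ee_pos: [564.2, 132.3, 61.5]
orientation: [2.666, 0.503, -1.24]
ft_force: [0.0, -0.6, -0.3]
width: 87.8
grasp_force: 0.0
```

>>> servo_tool([
  [[0, 0, 0], [0, 0, 0]],
  [[0, 0, 0], [0, 0, 0]],
  [[0, 0, 0], [0, 0, 0]],
  [[0, 0, 0], [0, 0, 0]],
  [[0, 0, 0], [0, 0, 0]],
], grip=1.0)

```text
t: 12.42
ee_pos: [564.1, 132.3, 61.7]
orientation: [2.666, 0.503, -1.241]
ft_force: [0.1, -0.1, -0.3]
width: 57.9
grasp_force: 0.0
```

>>> servo_tool([
  [[0, 0, 0], [0, 0, 0]],
  [[0, 0, 0], [0, 0, 0]],
  [[0, 0, 0], [0, 0, 0]],
])

```text
t: 12.67
ee_pos: [563.8, 132.5, 61.5]
orientation: [2.666, 0.504, -1.242]
ft_force: [-0.5, 0.9, 1.4]
width: 47.8
grasp_force: 30.0
```

```bash
python3 - <<'E'
from h import *
o=ctrl.get_obs();print(o["ee_pos"])
ax=np.array([.932,.363,0]);p0=o["ee_pos"]
B=np.array([584,127,53.]);T=B+17.6*ax;T[2]=80
up=p0+[0,0,90]
hi=T+[0,0,70]
w=[(up,tilt(21.3,-50))]+[(up+(hi-up)*k/3,tilt(21.3,-50+73*k/3)) for k in (1,2,3)]+[(T,tilt(21.3,23))]
print(T);plan(w)
E
```

```text
[563.81955874 132.49625932  61.499022  ]
[600.4032 133.3888  80.    ]
[-68.9   0.1 -57.9] [ 0.002 -0.001  0.001] rows>= 2.2
[ 7.8  4.2 -8.5] [0.    0.425 0.   ] rows>= 3.4
[10.6  4.2 -4.5] [0.    0.425 0.   ] rows>= 3.4
[11.5  4.2  0.2] [ 0.     0.425 -0.   ] rows>= 3.4
[-27.4   0.   64.4] [0. 0. 0.] rows>= 1.7
```

>>> servo_tool([
  [[-14, 0, -12], [0, 0, 0]],
  [[-35, 0, -29], [0, 0, 0]],
  [[-55, 0, -46], [0, 0, 0]],
  [[-69, 0, -58], [0, 0, 0]],
  [[-69, 0, -58], [0, 0, 0]],
])

```text
t: 13.08
ee_pos: [566.0, 132.8, 156.0]
orientation: [2.67, 0.504, -1.231]
ft_force: [1.1, 1.0, -2.1]
width: 48.0
grasp_force: 30.0
```

>>> servo_tool([
  [[2, 1, -2], [0, 0.09, 0]],
  [[4, 2, -4], [0, 0.18, 0]],
  [[5, 3, -6], [0, 0.27, 0]],
  [[7, 4, -8], [0, 0.36, 0]],
  [[8, 4, -8.5], [0, 0.425, 0]],
])

```text
t: 13.5
ee_pos: [576.3, 132.7, 150.8]
orientation: [2.935, 0.554, -0.659]
ft_force: [1.5, -0.2, -1.3]
width: 47.9
grasp_force: 30.0
```

>>> servo_tool([
  [[2, 1, -1], [0, 0.09, 0]],
  [[4, 2, -2], [0, 0.18, 0]],
  [[6, 3, -3], [0, 0.27, 0]],
  [[9, 4, -4], [0, 0.36, 0]],
  [[10.5, 4, -4.5], [0, 0.425, 0]],
])

```text
t: 13.92
ee_pos: [587.4, 132.9, 150.0]
orientation: [3.082, 0.583, -0.028]
ft_force: [-0.1, -0.8, -2.1]
width: 47.7
grasp_force: 30.0
```

>>> servo_tool([
  [[2, 1, 0], [0, 0.09, 0]],
  [[4, 2, 0], [0, 0.18, 0]],
  [[7, 3, 0], [0, 0.27, 0]],
  [[9, 4, 0], [0, 0.36, 0]],
  [[11.5, 4, 0], [0, 0.425, 0]],
])

```text
t: 14.33
ee_pos: [598.6, 133.0, 149.3]
orientation: [-2.956, -0.559, -0.607]
ft_force: [-0.1, 0.8, -2.1]
width: 48.3
grasp_force: 30.0
```

>>> servo_tool([
  [[0, 0, 0], [0, 0, 0]],
  [[0, 0, 0], [0, 0, 0]],
  [[0, 0, 0], [0, 0, 0]],
])

```text
t: 14.58
ee_pos: [600.8, 133.9, 150.0]
orientation: [-2.957, -0.56, -0.602]
ft_force: [0.6, -1.0, -1.7]
width: 48.3
grasp_force: 30.0
```

```bash
python3 - <<'E'
from h import *
o=ctrl.get_obs();print(o["ee_pos"],o["qpos"],o["width"],o["grasp_force"])
plan([([600.4,133.4,80],tilt(21.3,23))])
s=get_image("side");w=get_image("wrist")
cv2.imwrite("pics/i.png",np.hstack([cv2.resize(s["frame"][60:220,180:340],(400,400)),cv2.resize(w["frame"],(400,400))]))
i=s;P=cloud(i);hsv=cv2.cvtColor(i["frame"],cv2.COLOR_BGR2HSV);g=(hsv[...,0]>45)&(hsv[...,0]<80)&(hsv[...,1]>120)
q=P[g&(P[...,0]>500)&(P[...,1]<220)];print(len(q),q.min(0),q.max(0),np.median(q,0))
E
```

```text
[600.77377259 133.94611998 150.03701183] [0.15859472 0.38341181 1.97929507 0.21613767 0.39387394 1.1713133 ] 48.28931990849165 29.981077015399933
[-27.9   0.3  64.3] [0.    0.    0.003] rows>= 1.7
312 [ 506.12276796 -302.16342724   32.16708605] [610.11438249 151.08746761 302.57363812] [573.40620307 119.01603764 158.03782748]
```

View pics/i.png

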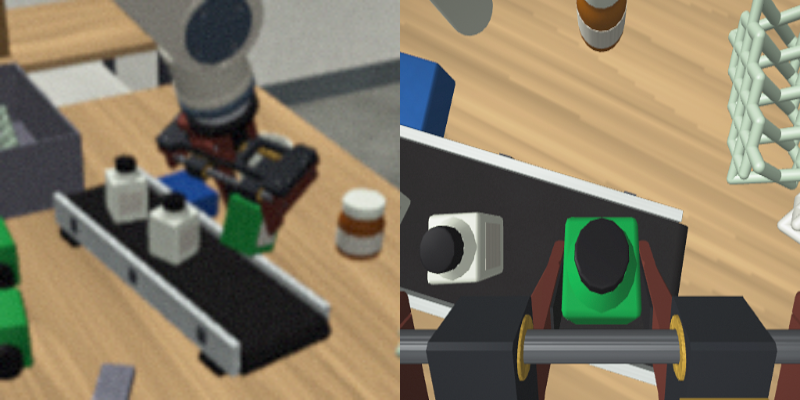

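The side view shows the bottle hanging nearly upright above the belt. In the wrist view its cap (602,255) is up between the fingers, and the white bottle is undisturbed on the left.

>>> servo_tool([
  [[-8, 0, 18], [0, 0, 0]],
  [[-16, 0, 37], [0, 0, 0]],
  [[-23, 0, 53], [0, 0, 0]],
  [[-25.5, 0, 60], [0, 0, 0]],
  [[-25.5, 0, 60], [0, 0, 0]],
])

```text
t: 15.1
ee_pos: [599.9, 133.9, 83.0]
orientation: [-2.957, -0.56, -0.599]
ft_force: [-0.5, -0.0, -2.2]
width: 47.6
grasp_force: 30.0
```

>>> servo_tool([
  [[0, 0, 0], [0, 0, 0]],
  [[-0.8, 0, 1.8], [0, 0, 0]],
  [[-0.8, 0, 1.8], [0, 0, 0]],
  [[-0.8, 0, 1.8], [0, 0, 0]],
])

```text
t: 15.43
ee_pos: [601.1, 133.9, 83.8]
orientation: [-2.956, -0.56, -0.606]
ft_force: [-0.2, 0.0, -1.3]
width: 47.4
grasp_force: 30.0
```

>>> servo_tool([
  [[-0.4, 0, 0.9], [0, 0, 0]],
  [[-0.8, 0, 1.8], [0, 0, 0]],
  [[-0.8, 0, 1.8], [0, 0, 0]],
  [[-0.8, 0, 1.8], [0, 0, 0]],
])

```text
t: 15.77
ee_pos: [600.8, 133.8, 81.5]
orientation: [-2.956, -0.56, -0.606]
ft_force: [-1.6, -0.3, 3.0]
width: 47.8
grasp_force: 30.0
```

>>> servo_tool([
  [[0, 0, 0], [0, 0, 0]],
  [[0, 0, 0], [0, 0, 0]],
  [[0, 0, 0], [0, 0, 0]],
  [[0, 0, 0], [0, 0, 0]],
  [[0, 0, 0], [0, 0, 0]],
], grip=-0.8)

```text
t: 16.18
ee_pos: [600.4, 133.7, 80.8]
orientation: [-2.956, -0.56, -0.604]
ft_force: [-0.2, -0.3, -0.0]
width: 77.1
grasp_force: 0.0
```

>>> servo_tool([
  [[0, 0, 0], [0, 0, 0]],
  [[0, 0, 0], [0, 0, 0]],
  [[0, 0, 0], [0, 0, 0]],
  [[0, 0, 0], [0, 0, 0]],
  [[0, 0, 0], [0, 0, 0]],
])

```text
t: 16.6
ee_pos: [600.5, 133.7, 80.9]
orientation: [-2.956, -0.56, -0.604]
ft_force: [0.8, 0.5, 0.4]
width: 79.1
grasp_force: 0.0
```

```bash
python3 - <<'E'
from h import *
o=ctrl.get_obs();print(o["ee_pos"],o["width"],o["ft_force"])
w=get_image("wrist");s=get_image("side")
cv2.imwrite("pics/j.png",np.hstack([cv2.resize(s["frame"][60:220,180:340],(400,400)),cv2.resize(w["frame"],(400,400))]))
P=cloud(w);hsv=cv2.cvtColor(w["frame"],cv2.COLOR_BGR2HSV);g=(hsv[...,0]>45)&(hsv[...,0]<80)&(hsv[...,1]>120)
q=P[g&(P[...,0]>500)&(P[...,1]<220)&(P[...,2]>97)];print(len(q),cv2.minAreaRect(q[:,:2].astype(np.float32)),q.max(0))
q=P[(P[...,2]>115)&(P[...,2]<135)&(np.hypot(P[...,0]-584,P[...,1]-127)<26)];print(len(q),cv2.minAreaRect(q[:,:2].astype(np.float32)),np.percentile(q[:,2],[1,50,99]))
E
```

```text
[600.45628185 133.71927039  80.92735398] 79.05633109508304 [0.77971528 0.48268338 0.36441731]
4216 ((589.2376708984375, 129.01177978515625), (37.02479934692383, 47.94894027709961), 21.48614501953125) [613.56120446 156.44778451 126.88340055]
3195 ((588.1300048828125, 128.47828674316406), (21.48519515991211, 29.261289596557617), 22.140865325927734) [117.91610799 126.78908101 128.34182094]
```

View pics/j.png

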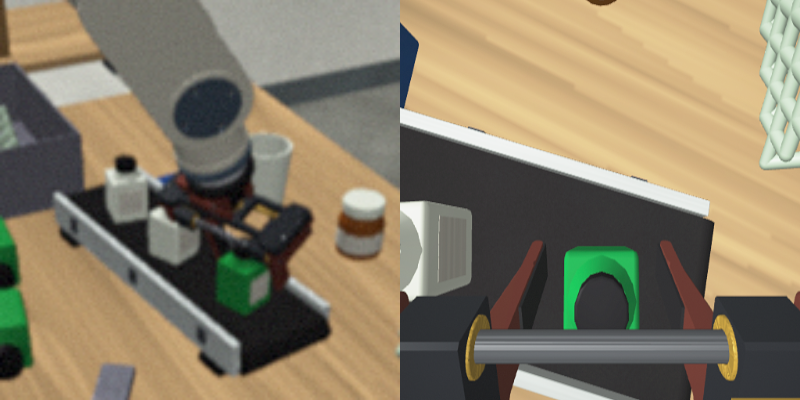

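The bottle now stands on its base (cap at z≈127) at about the belt middle, with the fingers clear on both sides. I'll retreat along the tool axis.

>>> servo_tool([
  [[0, 0, -15], [0, 0, 0]],
  [[0, 0, -45], [0, 0, 0]],
  [[0, 0, -80], [0, 0, 0]],
  [[0, 0, -115], [0, 0, 0]],
  [[0, 0, -150], [0, 0, 0]],
])

```text
t: 17.12
ee_pos: [544.6, 112.1, 219.9]
orientation: [-2.957, -0.56, -0.603]
ft_force: [0.2, 0.3, -0.1]
width: 79.0
grasp_force: 0.0
```

>>> servo_tool([
  [[0, 0, -10], [0, 0, 0]],
  [[0, 0, -10], [0, 0, 0]],
  [[0, 0, -10], [0, 0, 0]],
  [[0, 0, -10], [0, 0, 0]],
])

```text
t: 17.45
ee_pos: [541.6, 111.1, 226.6]
orientation: [-2.956, -0.56, -0.601]
ft_force: [-0.6, -0.1, -1.1]
width: 79.0
grasp_force: 0.0
```

```bash
python3 - <<'E'
from h import *
o=ctrl.get_obs();print(o["t"],o["ee_pos"],o["ft_force"])
for nm in ("wrist","side","top"):
    w=get_image(nm);P=cloud(w)
    for n,c in (("green",(585,128)),("near",(555.8,259.7)),("far",(541.1,378))):
        q=P[(P[...,2]>97)&(P[...,2]<135)&(np.hypot(P[...,0]-c[0],P[...,1]-c[1])<38)]
        if len(q)>30:
            m=cv2.minAreaRect(q[:,:2].astype(np.float32));print(nm,n,len(q),np.round(m[0],1),np.round(m[1],1),q[:,2].max().round(1),"across",round(np.dot(m[0],[.9884,.1521])-596.4,1))
w=get_image("side");cv2.imwrite("pics/k.png",cv2.resize(w["frame"][110:310,160:410],None,fx=3,fy=3))
E
```

```text
17.45 [541.60235495 111.06802517 226.56713201] [-0.6417956  -0.14856156 -1.08794125]
wrist green 2398 [583.7 127.2] [46.8 47.6] 129.1 across -0.1
wrist near 2504 [556.5 260.2] [48.3 48. ] 128.8 across -6.8
wrist far 1543 [541.3 375.9] [44.3 47.6] 124.8 across -4.2
side green 227 [582.3 126.1] [47.6 49.5] 131.3 across -1.7
side near 192 [555.  260.1] [50.4 49.5] 129.6 across -8.2
side far 162 [540. 378.] [49.5 46.9] 130.1 across -5.2
top green 108 [595.4 130.6] [24.  46.7] 130.4 across 12.0
top near 324 [556.1 259.5] [49.3 48.3] 130.1 across -7.3
top far 335 [541.  376.8] [47.4 47.9] 131.0 across -4.4
```

View pics/k.png

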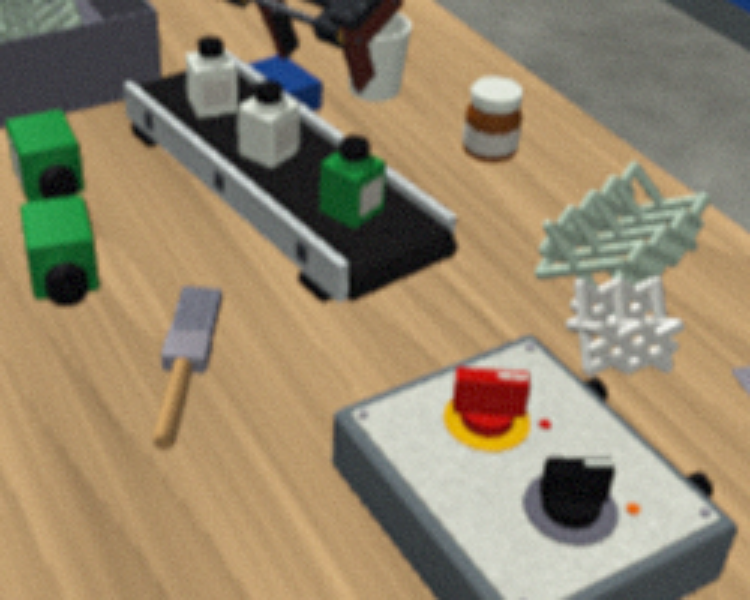

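The green bottle stands at (352,180) at mid belt, and the white bottles haven't moved. Both knobs point at their off dots, and the gripper is clear of everything. I'm handing in.

```bash
python3 -c "
from workcell import close_job
print(close_job())"
```

```text
the job is handed in; nothing more can be done
None
```

The job is handed in at about 17.5 s of the 58 s allowed: the isolator was turned to its stop, then the selector to its stop, and the green bottle now stands upright within about 2 mm of the belt's mid-width, let go, with both white bottles still standing in place.

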